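Draw the brass ink cup out of a deep pigeonhole with a hooked picker

TASK

Take the red-handled hooked picker out of its two spring clips (it rolls out sideways through their open side, it does not pull straight up) and with it draw the brass ink cup out of its deep bay until the whole cup stands upright on the white landing, clear of the bay. Then lay the picker down with the middle of its red handle on the green mat. Do not tip the cup over or handle it with the gripper, and leave everything else where it is.

Things in the scene. Friction and masses are not known exactly. Their poses are not given: they have to be found in the camera images.
- picker_grip (a point): middle of the picker's round red handle (16 mm diameter, 150 mm long, 75 each way), on its axis. A 6 mm steel shaft goes on along +x to 215 mm from here, where a prong turns down along -z. About 120 g, balances within 30 mm of here on the shaft side. It starts level in the clips, prong hanging down, axis 50 mm above the table; keep it gripped here
- picker_tip (a point): free end of the picker's 6 mm prong, at (215, 0, -28) mm in the frame of picker_grip (28 mm below the shaft's axis), axes the same
- stand_clips (a point): fixed grey stand with two steel spring clips holding the picker's handle; the point is midway between them on the held handle's axis, 50 mm above the table. x along the handle to the prong, z up. Clips at x = -52 and +52 mm, 12 mm wide, 92 mm clear between them for the fingers. Rigid floor under the handle, back on the -y side; open to +y. Foot 12 mm high, y -30 to +15 mm
- jaw_a (a joint): how far (m) the orange sprung lip of the clip at x = -52 mm is pushed down (0 = up, 0.006 = fully down; the other clip is alike). It stands 3 mm above the clip's floor at the open +y side and sinks when the handle is drawn level to +y: about 10 N for both clips, free after 25 mm. A rigid roof 1.5 mm above the handle stops a straight pull upward; its top is 13.5 mm above the axis
- rack_mouth (a point): fixed wooden rack of three narrow bays under a steel wire cover; the point is at the mouth of the middle bay, mid-width, on the floor (6 mm above the table). +y runs into the bays, z up. Bay centres at x = -60, 0, +60 mm; each is 54 wide, 76 high, 190 deep, closed at the far end; wires 3 mm thick, 25 mm apart
- landing (a point): centre of the white landing, at floor height: the bays' floor plate going on level in front of the mouths, from y = 0 to -130 mm in rack_mouth's frame, 190 mm wide in x; this point is at (0, -65, 0) mm there, same axes
- cup_center (a point): centre (half-way up) of the open brass ink cup, 40 mm in diameter, 28 mm high, inside diameter 35 mm, inside depth 24 mm, about 60 g; z is its axis. It starts standing mouth up 100 to 145 mm deep in any one of the three bays
- jar_center (a point): centre of a small green glass jar with a black cap, 32 mm in diameter, 44 mm high, standing deep in another bay; to be left alone
- bobbin_center (a point): centre of a pale wooden bobbin, 34 mm in diameter, 38 mm high, standing deep in the remaining bay; to be left alone
- mat: thin green mat fixed to the table, 200 mm (its x) by 160 mm (its y), 3 mm thick; origin at the centre of its underside, on the table
- ink_a: brown ink bottle, 44 mm in diameter, 110 mm high, loose, to be left alone; origin under its base
- ink_b: clear ink bottle with a red cap, 40 mm in diameter, 90 mm high, loose, to be left alone; origin under its base
- offering_bowl: brass bowl, 130 mm across, 60 mm high, loose, to be left alone; origin under its base
- balm: low green balm jar with a brass lid, 52 mm in diameter, 35 mm high, loose, to be left alone; origin under its base
Not all that is in view belongs to the job. What is shaped like the part that bears cup_center but orange is not meant.

How it is judged (in metres and radians):
On the way, in this order (a step that is already met when the one before it is completed fails the run):
1. the picker is out of its clips, at least 60 mm from where its handle was (distance between picker_grip and stand_clips above 0.06 m), for 0.1 s.
2. the whole cup is out of the bay, upright on the landing, the picker's prong still at it and no finger on it (y of cup_center in the frame of rack_mouth between -0.112 and -0.021 m and angle between cup_center's own z axis and vertical below 0.3 rad and distance between picker_tip and cup_center below 0.06 m and contact force between the fingers and cup below 0.1 N), for 0.1 s.
At the end, for the whole second after the job is handed in: The whole cup is out of the bay and on the white landing (its centre 21 to 112 mm in front of the mouths, within 85 mm of the rack's middle), upright within 0.1 rad, at rest; the picker lies at rest with the middle of its handle over the green mat and less than 40 mm above the table (y of cup_center in the frame of rack_mouth between -0.112 and -0.021 m and x of cup_center in the frame of rack_mouth between -0.085 and 0.085 m and z of cup_center in the frame of rack_mouth below 0.02 m and angle between cup_center's own z axis and vertical below 0.1 rad and linear speed of cup below 0.02 m/s and x of picker_grip in the frame of mat between -0.1 and 0.1 m and y of picker_grip in the frame of mat between -0.08 and 0.08 m and height (world z) of picker_grip below 0.04 m and linear speed of picker below 0.03 m/s); the robot touches nothing.
It fails at once if the cup is tipped over (more than 0.8 rad) (angle between cup_center's own z axis and vertical above 0.8 rad).
It fails at once if the gripper handles the cup (contact force between the fingers and cup above 1 N).
It fails at once if the jar or bobbin in the other bays, or a bottle, bowl or balm jar on the table, is moved by more than 25 mm (distance of any of jar_center, bobbin_center, ink_a, ink_b, offering_bowl, balm from where it was at the start of the episode above 0.025 m).
It also fails if it takes over 48 s, if anything falls off the work surface, if the arm or the gripper's body presses on something with over 40 N, if the wrist force passes 120 N, or if a joint passes its speed limit or range.

ROBOT

A 6-joint arm with a two-finger parallel gripper is mounted at the origin on the work surface. World frame = base frame: x ahead of the robot, y to its left, z up, the work surface at z = 0. Lengths are in mm, angles in rad, forces in N, time in s.
With the tool pointing down it reaches from about 350 to 775 mm from the base axis. Payload 7.3 kg.
Tool frame: the origin (TCP) lies at the very end of the fingers, on their centre line; the grasp point (between the pads) lies 19 mm behind it; x points along the fingers, y is the direction in which the jaws open and shut, and the axes are right-handed (so a half turn about x gives the same grasp; the last joint's range is limited). The gripper opens to 92 mm and grips with 3 to 60 N. Pads are 19 mm wide; open, the fingers measure 130 mm over their backs; the gripper's body (75 mm by 190 mm) begins 47 mm behind the grasp point.
Start: joints at [-1.33, 0.342, 1.524, -0, 1.275, -0.146], TCP at [198.067, -486.224, 226.741] pointing down, gripper open.
Joint ranges: [-2.53, 2.53], [-0.77, 2.02], [0.04, 2.7], [-1, 4.14], [0.28, 2.66], [-3.11, 3.11]. Speed limits (rad/s): [2.57, 2.57, 3.14, 3.14, 3.14, 3.14].

INTERFACE

Orientations are given as [roll, pitch, yaw] about the fixed x, y, z axes, in that order (R = Rz(yaw) Ry(pitch) Rx(roll)).
In Python, from plant import bot gives the robot as it stands.
- The arm moves only by the tool step_arm, never from a script. Its argument "targets" is a list that holds one entry, the list of rows, each a list of 4 numbers: the shift along the tool's x, y, z in m, then the turn about the tool's x in degrees. A call has exactly 5 rows; each row is the pose to reach, as a shift and turn from the pose measured when the call began, along the tool's axes at that moment; what a row does not reach only later rows make up. A row lasts 1/12 s, in which the tool goes at most 41.7 mm and 7.16 degrees, less where a joint would pass 70% of its speed; a pose out of reach is approached as far as the arm can. A call with a gripper value outside its range is refused whole. "jaw" is the closure, from 0 (fully open) to 1 (shut), set as the call begins (left out, the last holds). The fingers move at their own pace and stop on an object; the grip force is fixed at half the most. Time passes only in rows, so rows that repeat a pose let the fingers close, or fill a call up. It gives the time, the measured TCP pose, the force and the opening at its end, in the units of the state.
- bot.get_obs(): the state, without advancing time (a new reading comes with each control period).
- bot.capture(name): name is "side" or "top" or "wrist"; returns a dict with "color" (480x640x3 uint8, red, green, blue), "depth" (480x640 float32, mm along the optical axis (not along the pixel's ray), 0 where there is no reading), "fov_y" (degrees; the focal length in pixels is half the picture's height over the tangent of half this angle, whatever the lens; pixels are square), "cx", "cy" (the principal point, pixels), "dist_coeffs" ([k1, k2, p1, p2, k3] as OpenCV has them; the pictures are not rectified), "rvec" (rotation vector, rad) and "tvec" (3), from world to camera coordinates, as OpenCV has them. Camera axes: x right, y down, z forward; pixel columns grow to the right and rows downward; lengths in mm; the calibration is good to about 2 mm. A picture is of the moment at which its call begins.
- bot.close_job(): hands the job in, once; it reports no verdict.
The state is a dict: "time": time; "joint_positions": joint angles; "dq": joint speeds; "tau": joint torques, N m; "tool_pos": TCP position; "tcp_rot": TCP orientation; "contact_force": force on the tool from outside, world axes, zero at the start; "moment": the same for the moment, N m; "grip_width": finger opening in mm.
Only numpy, scipy, OpenCV 4.12 (cv2) and the standard library are available. Lean on these libraries where they do the work, as an engineer would, in place of code of your own. Each camera call takes 0.05 s, during which the arm holds its last target. There are 200 camera calls.

## Working session

There is one attempt and no reset: what is moved stays moved. The work goes in short steps, Python scripts to look and compute and a tool call to move; the robot and the scene stay as the last step left them, time stands still between calls to the robot, and variables do not carry over. Pictures are saved under pics/ and viewed, about 8 in all and at most 12, crops included, and the job is handed in when it is done.

Besides the shell and the picture viewer there is one more tool, called after "Call:" as a command line: name --argument value ..., lists and objects as JSON in quotes. step_arm: Moves the arm, as the interface text tells. Its arguments: {"type":"object","properties":{"targets":{"type":"array","items":{"type":"array","items":{"type":"array","items":{"type":"number"}}}},"jaw":{"type":"number"}},"required":["targets"]}

```bash
ls; mkdir -p pics
cat > h.py <<'E'
import numpy as np, cv2, pickle
from plant import bot
from scipy.spatial.transform import Rotation as R
def cap(n,tag):
    c=bot.capture(n); pickle.dump(c,open(f'pics/{tag}.pkl','wb'))
    cv2.imwrite(f'pics/{tag}.png',c['color'][:,:,::-1]); return c
def load(tag): return pickle.load(open(f'pics/{tag}.pkl','rb'))
def K(c):
    f=240/np.tan(np.radians(c['fov_y'])/2); return np.array([[f,0,c['cx']],[0,f,c['cy']],[0,0,1.]])
def world(c,u,v,z=None,d=None):
    p=cv2.undistortPoints(np.array([[[u,v]]],float),K(c),np.array(c['dist_coeffs'],float))[0,0]
    Rm=cv2.Rodrigues(np.array(c['rvec'],float))[0]; t=np.array(c['tvec'],float).ravel()
    o=-Rm.T@t; r=Rm.T@np.array([p[0],p[1],1])
    if z is not None: s=(z-o[2])/r[2]
    else: s=d if d else c['depth'][int(round(v)),int(round(u))]
    return o+s*r
def proj(c,P):
    return cv2.projectPoints(np.array(P,float).reshape(-1,1,3),np.array(c['rvec'],float),np.array(c['tvec'],float),K(c),np.array(c['dist_coeffs'],float))[0][:,0]
def st():
    o=bot.get_obs(); return {k:np.round(o[k],3) for k in ['time','joint_positions','tool_pos','tcp_rot','contact_force','grip_width']}
E
python3 - <<'E'
from h import *
print(st())
a=cap('top','top1');b=cap('side','side1')
for c in (a,b): print(c['fov_y'],c['dist_coeffs'],-cv2.Rodrigues(np.array(c['rvec'],float))[0].T@np.array(c['tvec'],float).ravel())
E
```

```text
pics
{'time': np.float64(0.0), 'joint_positions': array([-1.33 ,  0.343,  1.525, -0.   ,  1.275, -0.146]), 'tool_pos': array([ 197.957, -485.809,  226.03 ]), 'tcp_rot': array([-1.709,  1.569,  1.82 ]), 'contact_force': array([ 0.322, -0.446, -0.347]), 'grip_width': np.float64(91.713)}
57.8665780890862 [0.01911562 0.         0.         0.         0.        ] [ 414.30941829   23.49740196 1081.99348264]
47.69430177237091 [-0.11545632  0.          0.          0.          0.        ] [ 400.08601865  933.48850884 1005.07849409]
```

View pics/top1.png

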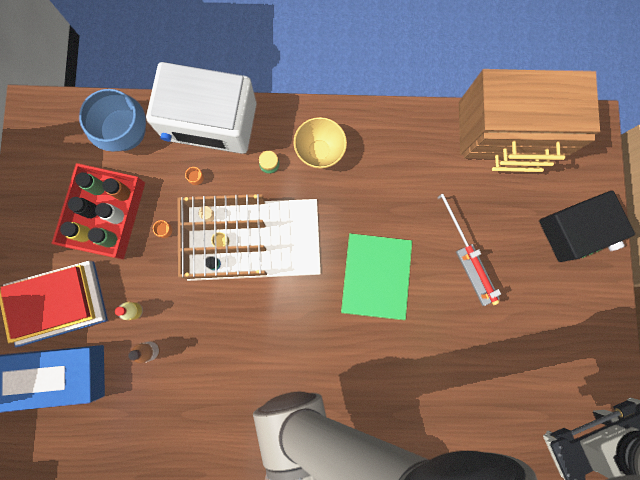

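View pics/side1.png

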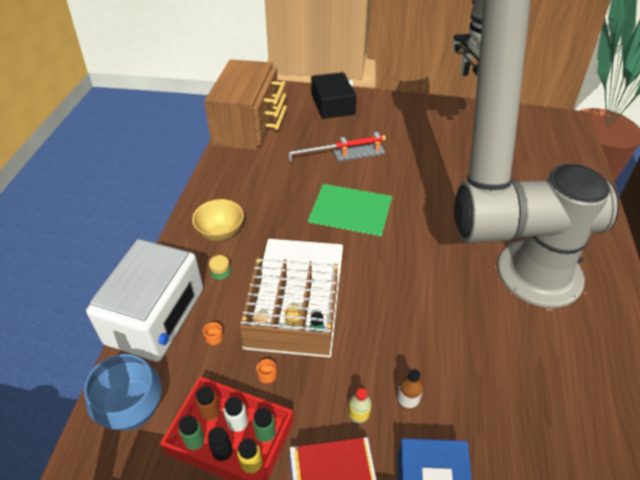

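Top view: the middle bay holds the brass-coloured thing at (220,240), the jar (black cap) is at (212,263), and the bobbin is at (207,214). The orange cups at (194,175) and (161,229) are decoys on the table. The picker runs from its handle at about (480,272) to the prong at (442,196). I'll confirm in an enlarged crop.

Run:
```python
from h import *
c=load('top1')['color'][:,:,::-1]
a=cv2.resize(c[185:285,170:330],None,fx=5,fy=5,interpolation=cv2.INTER_CUBIC)[:, :]
b=cv2.resize(c[185:310,430:510],None,fx=4,fy=4,interpolation=cv2.INTER_CUBIC)
cv2.imwrite('pics/c1.png',a);cv2.imwrite('pics/c2.png',b)
```

```text
(no output)
```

View pics/c1.png

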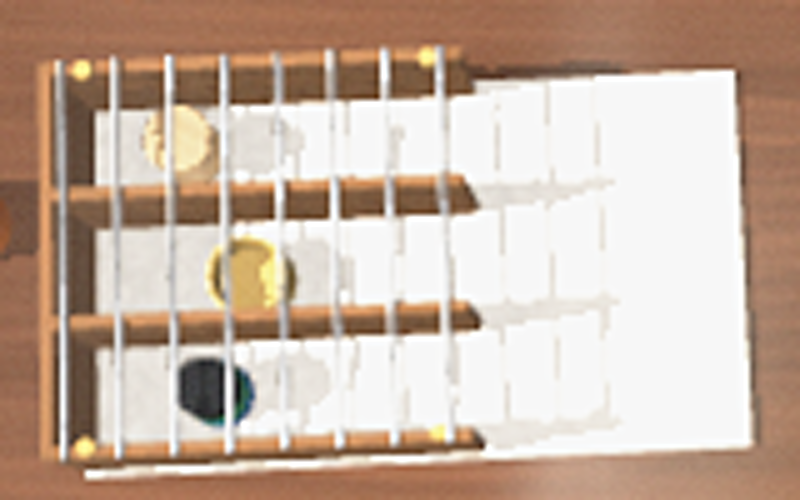

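View pics/c2.png

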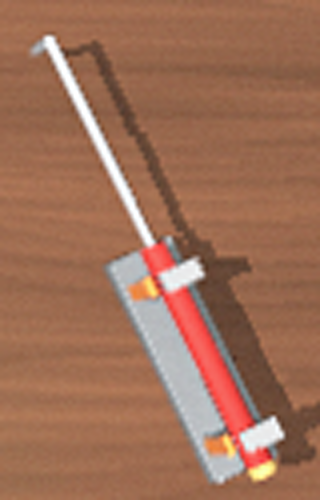

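Run:
```python
from h import *
c=load('top1'); T=lambda x,y:(170+(x-2)/5,185+(y-2)/5); P=lambda x,y:(430+(x-1.5)/4,185+(y-1.5)/4)
for n,p,z in [('far r',(735,70),6),('near r',(752,447),6),('near l',(85,475),6),('cup top',(250,271),34),('cup rim',(250,273),30),('jar',(213,388),50),('bob',(177,138),44)]:
    print(n,world(c,*T(*p),z=z).round(1))
pp={}
for n,p,z in [('hand0',(258,470),50),('hand1',(155,245),50),('corner',(50,40),50),('clipA',(262,433),63.5),('clipB',(182,275),63.5)]:
    pp[n]=world(c,*P(*p),z=z); print(n,pp[n].round(1), c['depth'][int(P(*p)[1]),int(P(*p)[0])])
d=pp['corner']-pp['hand0'];print(np.linalg.norm(d),np.degrees(np.arctan2(d[1],d[0])))
d=pp['clipB']-pp['clipA'];print(np.linalg.norm(d),np.degrees(np.arctan2(d[1],d[0])))
c=load('side1')
for u,v in [(291,156),(340,146),(384,138)]: print('side',world(c,u,v,z=50).round(1))
# mat
c=load('top1')
for u,v in [(349,234),(412,240),(405,319),(342,313)]: print('mat',world(c,u,v,z=3).round(1))
o=bot.get_obs();print(R.from_euler('xyz',o['tcp_rot']).as_matrix().round(3))
```

```text
far r [688.7   3.7   6. ]
near r [497.1  -7.4   6. ]
near l [478.6 319.6   6. ]
cup top [576.9 238.1  34. ]
cup rim [576.5 238.8  30. ]
jar [518.  249.8  50. ]
bob [639.8 273.8  44. ]
hand0 [ 433.  -421.6   50. ] 1031.225
hand1 [ 567.3 -364.6   50. ] 1049.3303
corner [ 693.5 -303.9   50. ] 1063.2081
clipA [ 454.4 -419.1   63.5] 1025.7922
clipB [ 547.5 -375.1   63.5] 1037.7898
285.88670866542157 24.318280641977356
102.94731006626562 25.286025503365668
side [ 687.  -286.6   50. ]
side [ 554.8 -357.9   50. ]
side [ 430.2 -420.6   50. ]
mat [599.5 -79.5   3. ]
mat [ 586.9 -239.2    3. ]
mat [ 389.3 -218.5    3. ]
mat [402.  -62.8   3. ]
[[-0.     0.377 -0.926]
 [ 0.001 -0.926 -0.377]
 [-1.    -0.001 -0.   ]]
```

Call:
step_arm --targets '[[[0, 0.004, -0.03, 0], [0, 0.008, -0.07, 0], [0, 0.012, -0.11, 0], [0, 0.016, -0.15, 0], [0, 0.018, -0.19, 0]]]' --jaw 0

```text
time: 0.52
tool_pos: [382.3, -430.1, 225.7]
tcp_rot: [-1.593, 1.569, 1.935]
contact_force: [-0.3, -0.4, -0.8]
grip_width: 91.8
```

Call:
step_arm --targets '[[[0.01, 0.002, -0.04, 0], [0.02, 0.006, -0.08, 0], [0.04, 0.01, -0.11, -1], [0.045, 0.01, -0.125, -3], [0.045, 0.01, -0.125, -3]]]'

```text
time: 0.93
tool_pos: [503.5, -389.5, 177.7]
tcp_rot: [-1.437, 1.564, 2.149]
contact_force: [-0.7, 0.9, -0.2]
grip_width: 92.0
```

Run:
```python
from h import *
print(st())
c=cap('wrist','w1'); print(-cv2.Rodrigues(np.array(c['rvec'],float))[0].T@np.array(c['tvec'],float).ravel(),c['fov_y'])
```

```text
{'time': np.float64(0.933), 'joint_positions': array([-7.790e-01,  5.890e-01,  1.257e+00,  1.000e-03,  1.302e+00,
        3.460e-01]), 'tool_pos': array([ 503.499, -389.526,  177.733]), 'tcp_rot': array([-1.437,  1.564,  2.149]), 'contact_force': array([-0.7  ,  0.891, -0.224]), 'grip_width': np.float64(91.973)}
[ 573.36257752 -357.29810741  337.32270188] 63.869569023840114
```

View pics/w1.png

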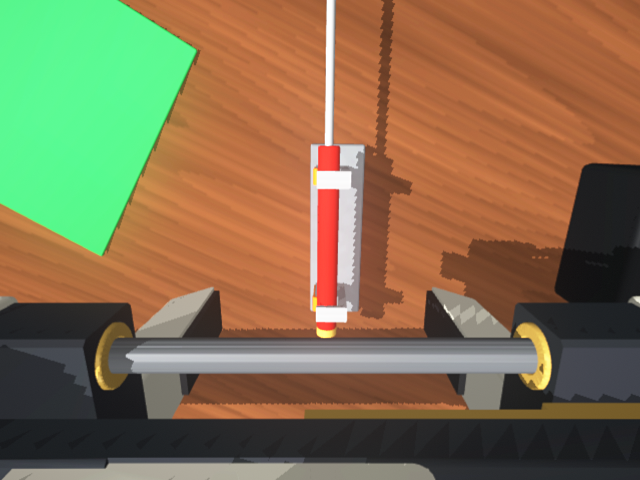

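The wrist view shows the red handle from (329,147) to (326,336), with clip roofs at (333,179) and (331,314) and the shaft running up to (331,0).

Run:
```python
from h import *
c=load('w1')
W=lambda u,v,z:world(c,u,v,z=z)
f=W(329,147,52);b=W(326.5,335,52);s=W(331,3,50);ca=W(331,314,63.5);cb=W(333,179,63.5)
print(f,b,np.linalg.norm(f-b),'mid',(f+b)/2)
for p,q in((b,f),(f,s),(ca,cb)): d=q-p;print(np.degrees(np.arctan2(d[1],d[0])),np.linalg.norm(d))
print('clipmid',(ca+cb)/2, W(328,246,50))
M=R.from_euler('xyz',bot.get_obs()['tcp_rot']).as_matrix();print(M.round(3),'jaw ang',np.degrees(np.arctan2(M[1,1],M[0,1])))
m=(f+b)/2;m=f+(b-f)*75/np.linalg.norm(f-b);g=np.array([m[0],m[1],31]);print(m,M.T@(g-bot.get_obs()['tool_pos']))
```

```text
[ 565.01247775 -364.18721878   52.        ] [ 427.91749344 -427.87331789   52.        ] 151.16531990472743 mid [ 496.4649856  -396.03026834   52.        ]
24.916751780219744 151.16531990472743
24.87172305481175 91.2984352359599
25.01628557043985 104.79428211725765
clipmid [ 499.37827358 -398.09704781   63.5       ] [ 497.34504158 -395.91486356   50.        ]
[[-0.003  0.427 -0.904]
 [ 0.004 -0.904 -0.427]
 [-1.    -0.005  0.001]] jaw ang -64.70845518351224
[ 496.99341207 -395.78479312   52.        ] [148.19216908   2.83527963   6.449481  ]
```

Call:
step_arm --targets '[[[0.03, 0.002, 0.003, 0], [0.06, 0.003, 0.006, 0], [0.09, 0.003, 0.006, 0], [0.115, 0.003, 0.006, 0], [0.125, 0.003, 0.006, 0]]]'

```text
time: 1.4
tool_pos: [494.5, -395.8, 51.6]
tcp_rot: [-1.22, 1.561, 2.361]
contact_force: [-0.2, -0.3, -1.2]
grip_width: 91.9
```

Call:
step_arm --targets '[[[0.01, 0, 0, 0], [0.02, 0, 0, 0], [0.022, 0, 0, 0], [0.022, 0, 0, 0], [0.022, 0, 0, 0]]]'

```text
time: 1.82
tool_pos: [494.8, -396.3, 30.7]
tcp_rot: [-1.208, 1.563, 2.372]
contact_force: [-0.4, 0.7, 0.6]
grip_width: 92.0
```

Run:
```python
from h import *
print(st())
```

```text
{'time': np.float64(1.817), 'joint_positions': array([-0.796,  0.739,  1.416, -0.   ,  0.994,  0.336]), 'tool_pos': array([ 494.794, -396.305,   30.738]), 'tcp_rot': array([-1.208,  1.563,  2.372]), 'contact_force': array([-0.398,  0.661,  0.573]), 'grip_width': np.float64(91.974)}
```

Call:
step_arm --targets '[[[0, 0, -0.002, 0], [0, 0, -0.002, 0], [0, 0, -0.002, 0], [0, 0, -0.002, 0], [0, 0, -0.002, 0]]]' --jaw 1

```text
time: 2.23
tool_pos: [496.7, -395.5, 31.0]
tcp_rot: [-1.21, 1.563, 2.37]
contact_force: [-1.1, 0.0, -0.4]
grip_width: 63.3
```

Call:
step_arm --targets '[[[0, 0, 0, 0], [0, 0, 0, 0], [0, 0, 0, 0], [0, 0, 0, 0], [0, 0, 0, 0]]]'

```text
time: 2.65
tool_pos: [496.7, -395.4, 30.9]
tcp_rot: [-1.206, 1.563, 2.374]
contact_force: [-0.1, -0.3, -0.7]
grip_width: 29.5
```

Call:
step_arm --targets '[[[0, 0, 0, 0], [0, 0, 0, 0], [0, 0, 0, 0], [0, 0, 0, 0], [0, 0, 0, 0]]]'

```text
time: 3.07
tool_pos: [496.7, -395.5, 30.9]
tcp_rot: [-1.207, 1.563, 2.374]
contact_force: [0.0, -0.1, 0.3]
grip_width: 14.9
```

Call:
step_arm --targets '[[[0, -0.006, 0, 0], [0, -0.012, 0, 0], [0, -0.018, 0, 0], [0, -0.024, 0, 0], [0, -0.03, 0, 0]]]'

```text
time: 3.48
tool_pos: [483.2, -367.1, 30.6]
tcp_rot: [-1.221, 1.561, 2.36]
contact_force: [0.6, 0.7, -1.9]
grip_width: 15.1
```

Call:
step_arm --targets '[[[0, -0.01, 0, 0], [0, -0.02, 0, 0], [0, -0.03, 0, 0], [0, -0.04, 0, 0], [0, -0.045, 0, 0]]]'

```text
time: 3.9
tool_pos: [462.9, -324.4, 30.5]
tcp_rot: [-1.225, 1.558, 2.357]
contact_force: [-0.5, -0.0, -1.9]
grip_width: 15.4
```

Call:
step_arm --targets '[[[-0.015, -0.01, -0.01, -5], [-0.03, -0.025, -0.03, -12], [-0.045, -0.04, -0.055, -19], [-0.05, -0.055, -0.08, -26], [-0.05, -0.07, -0.105, -33]]]'

```text
time: 4.32
tool_pos: [529.6, -215.9, 82.4]
tcp_rot: [-1.875, 1.561, 2.288]
contact_force: [0.4, 0.1, -1.4]
grip_width: 14.6
```

```bash
cat >> h.py <<'E'
def plan(x,y,z,yaw):
    "world TCP goal, jaw-angle goal (deg) -> shift in tool axes, turn"
    o=bot.get_obs();M=R.from_euler('xyz',o['tcp_rot']).as_matrix()
    ja=np.degrees(np.arctan2(M[1,1],M[0,1]))
    print('pos',np.round(o['tool_pos'],1),'jaw',ja.round(2),'t',round(float(o['time']),2),'F',np.round(o['contact_force'],1),'q6',o['joint_positions'][5])
    print('shift mm',(M.T@(np.array([x,y,z])-o['tool_pos'])).round(1),'turn',-(yaw-ja))
E
python3 - <<'E'
from h import *
plan(596.4,-107,80,3.3)
E
```

```text
pos [ 529.6 -215.9   82.4] jaw -31.48 t 4.32 F [ 0.4  0.1 -1.4] q6 0.0243702496281357
shift mm [ 2.800e+00  1.000e-01 -1.278e+02] turn -34.781498648424225
```

Call:
step_arm --targets '[[[0, 0, -0.025, -7], [0, 0, -0.05, -14], [0, 0, -0.08, -21], [0, 0, -0.11, -28], [0, 0, -0.128, -35]]]'

```text
time: 4.73
tool_pos: [597.3, -103.9, 82.6]
tcp_rot: [-2.534, 1.56, 2.248]
contact_force: [-0.2, 0.4, -0.8]
grip_width: 15.4
```

Call:
step_arm --targets '[[[0, 0, 0, 0], [0, 0, 0, 0], [0, 0, 0, 0], [0, 0, 0, 0], [0, 0, 0, 0]]]'

```text
time: 5.15
tool_pos: [596.7, -105.1, 82.5]
tcp_rot: [-2.494, 1.56, 2.285]
contact_force: [-0.3, 0.3, -0.4]
grip_width: 15.2
```

Run:
```python
from h import *
plan(596.4,-107,60,3.3)
a=cap('top','top2');b=cap('side','side2')
A=cv2.resize(a['color'][180:300,170:410,::-1],None,fx=3.2,fy=3.2,interpolation=cv2.INTER_CUBIC)
B=cv2.resize(b['color'][190:360,220:440,::-1],None,fx=3,fy=3,interpolation=cv2.INTER_CUBIC)
cv2.imwrite('pics/a2.png',A);cv2.imwrite('pics/b2.png',B)
g=np.array([596.4,-107,99.]);
d=np.array([-.057,.998,0]);
print(A.shape,B.shape,[(proj(c,[g+215*d,g+215*d-[0,0,28]]).round(1)) for c in (a,b)])
```

```text
pos [ 596.7 -105.1   82.5] jaw 3.79 t 5.15 F [-0.3  0.3 -0.4] q6 -0.3733025987781868
shift mm [22.5 -0.3  2.1] turn 0.4855908499293178
(384, 768, 3) (510, 660, 3) [array([[271.5, 232.2],
       [272.5, 234.2]]), array([[299.5, 247.7],
       [299.8, 255.9]])]
```

View pics/a2.png

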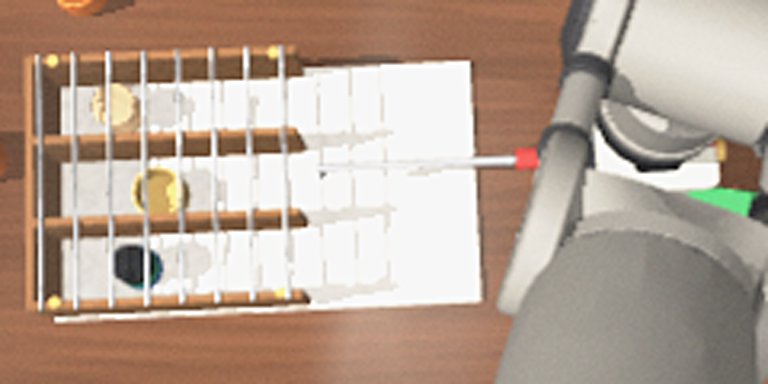

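View pics/b2.png

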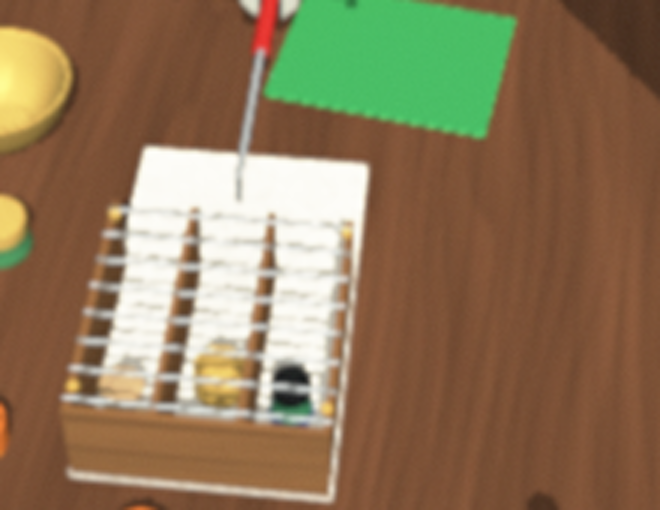

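The prong corner in the top crop is at (322,165) and the tip in the side crop at (239,199). Both match my predicted pose within about 1 px, so the picker is level and lined up with the middle bay. Next I lower it and go in.

Call:
step_arm --targets '[[[0.01, 0, 0.002, 0.5], [0.02, 0, 0.002, 0.5], [0.031, 0, 0.002, 0.5], [0.031, 0, 0.002, 0.5], [0.031, 0, 0.002, 0.5]]]'

```text
time: 5.67
tool_pos: [596.0, -106.4, 50.1]
tcp_rot: [-2.394, 1.557, 2.376]
contact_force: [-0.1, 0.5, -0.4]
grip_width: 14.9
```

Run:
```python
from h import *
c=load('side2')
for v in (370,375): print(world(c,220+221/3,190+v/3,z=30).round(1))
c=load('top2'); print(world(c,170+160/3.2,180+192/3.2,z=32).round(1))
plan(589.1,23.9,51,3.3)
```

```text
[573.1 241.4  30. ]
[572.3 245.8  30. ]
[574.2 237.4  32. ]
pos [ 596.  -106.4   50.1] jaw 3.32 t 5.67 F [-0.1  0.5 -0.4] q6 -0.3682447934641986
shift mm [   0.4    0.7 -130.5] turn 0.021883727692303623
```

Call:
step_arm --targets '[[[0, 0, -0.015, 0], [0, 0, -0.03, 0], [0, 0, -0.045, 0], [0, 0, -0.06, 0], [0, 0, -0.075, 0]]]'

```text
time: 6.08
tool_pos: [591.5, -29.2, 51.2]
tcp_rot: [-2.422, 1.558, 2.349]
contact_force: [-0.5, -0.1, -0.8]
grip_width: 15.0
```

Run:
```python
from h import *
plan(588,24.5,51,3.3)
```

```text
pos [591.5 -29.2  51.2] jaw 3.38 t 6.08 F [-0.5 -0.1 -0.8] q6 -0.2470670266586187
shift mm [  0.8  -0.3 -53.9] turn 0.0813273238630754
```

Call:
step_arm --targets '[[[0, 0, -0.015, 0], [0, 0, -0.03, 0], [0, 0, -0.045, 0], [0, 0, -0.054, 0], [0, 0, -0.054, 0]]]'

```text
time: 6.5
tool_pos: [588.1, 27.2, 51.9]
tcp_rot: [-2.441, 1.557, 2.333]
contact_force: [1.2, 0.4, -0.7]
grip_width: 15.0
```

Run:
```python
from h import *
plan(588,24.5,51,3.3)
a=cap('top','top3');b=cap('side','side3')
A=cv2.resize(a['color'][205:265,170:290,::-1],None,fx=5,fy=5,interpolation=cv2.INTER_CUBIC)
B=cv2.resize(b['color'][240:340,240:345,::-1],None,fx=5,fy=5,interpolation=cv2.INTER_CUBIC)
B=B[:500,:]; 
im=np.zeros((500+0,0,3),np.uint8)
A=cv2.copyMakeBorder(A[:, :],0,0,0,0,cv2.BORDER_CONSTANT)
A=A[:,50:325]; A=cv2.copyMakeBorder(A,0,525-25-300,0,0,cv2.BORDER_CONSTANT)
cv2.imwrite('pics/ab3.png',np.hstack([A,B]));print(A.shape,B.shape)
```

```text
pos [588.1  27.2  51.9] jaw 3.54 t 6.5 F [ 1.2  0.4 -0.7] q6 -0.1566352920542182
shift mm [ 0.9 -0.2  2.7] turn 0.23977975726837686
(500, 275, 3) (500, 525, 3)
```

View pics/ab3.png

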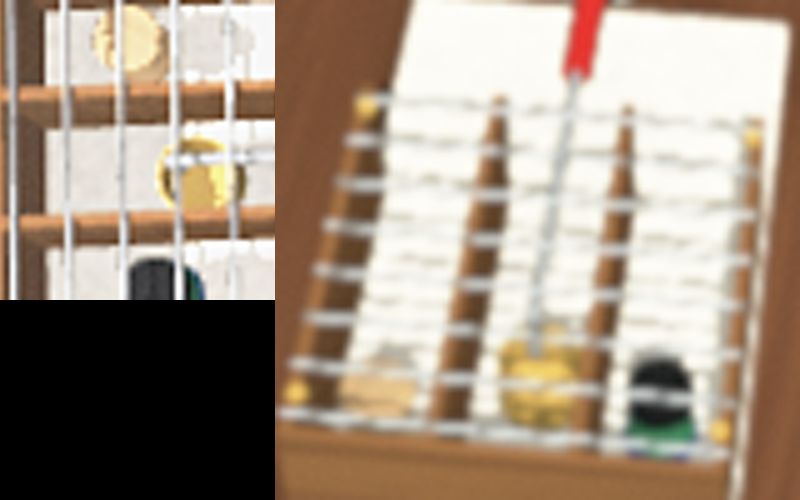

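Run:
```python
from h import *
a=load('top3');b=load('side3')
g=np.array([588.1,27.2,71]);t=np.radians(93.4);d=np.array([np.cos(t),np.sin(t),0])
print('pred corner',g+215*d, 'px',proj(a,[g+215*d,g+215*d-[0,0,28]]).round(1),proj(b,[g+215*d,g+215*d-[0,0,28]]).round(1))
print('seen corner',world(a,170+218/5,205+157/5,z=71),'side',world(b,240+(538-275)/5,240+348/5,z=43))
print('cup top',world(a,170+250/5,205+175/5,z=34))
for p in [(500,350),(585,350),(540,425)]: print(world(b,240+(p[0]-275)/5,240+p[1]/5,z=34).round(1))
```

```text
pred corner [575.34912968 241.821563    71.        ] px [[214.8 236.9]
 [217.3 238.8]] [[292.  302.1]
 [292.4 309.8]]
seen corner [576.55250312 244.66096531  71.        ] side [575.11626609 241.12597438  43.        ]
cup top [573.92512918 236.98481765  34.        ]
[593.1 238.5  34. ]
[556.1 232.3  34. ]
[567.7 274.9  34. ]
```

Prong at about (575.5,242), cup centre at about (575,238.5): the prong is over the cup's opening. I'll back off 4 mm and lower.

Call:
step_arm --targets '[[[0, 0, 0.004, 0], [0.007, 0, 0.004, 0], [0.014, 0, 0.004, 0], [0.02, 0, 0.004, 0], [0.02, 0, 0.004, 0]]]'

```text
time: 7.02
tool_pos: [587.2, 20.8, 29.8]
tcp_rot: [-2.277, 1.555, 2.495]
contact_force: [-0.1, -0.5, -2.0]
grip_width: 15.0
```

Call:
step_arm --targets '[[[0.003, 0, 0, 0], [0.006, 0, 0, 0], [0.008, 0, 0, 0], [0.008, 0, 0, 0], [0.008, 0, 0, 0]]]'

```text
time: 7.43
tool_pos: [587.2, 20.9, 21.8]
tcp_rot: [-2.277, 1.555, 2.495]
contact_force: [0.5, -0.2, -0.9]
grip_width: 15.2
```

Call:
step_arm --targets '[[[0, 0, 0.006, 0], [0, 0, 0.012, 0], [0, 0, 0.017, 0], [0, 0, 0.022, 0], [-0.0005, 0, 0.028, 0]]]'

```text
time: 7.85
tool_pos: [588.8, -7.7, 22.0]
tcp_rot: [-2.278, 1.555, 2.493]
contact_force: [0.0, 0.6, -0.2]
grip_width: 15.3
```

Run:
```python
from h import *
plan(597.5,-160,22.5,3.3)
```

```text
pos [588.8  -7.7  22. ] jaw 3.39 t 7.85 F [ 0.   0.6 -0.2] q6 -0.21230802023674725
shift mm [ -2.1  -0.3 152.6] turn 0.09211761340369007
```

Call:
step_arm --targets '[[[0, 0, 0.008, 0], [0, 0, 0.017, 0], [0, 0, 0.026, 0], [-0.0005, 0, 0.035, 0], [-0.0005, 0, 0.044, 0]]]'

```text
time: 8.27
tool_pos: [591.5, -52.7, 22.1]
tcp_rot: [-2.279, 1.555, 2.492]
contact_force: [0.1, -0.1, -1.3]
grip_width: 15.4
```

Run:
```python
from h import *
plan(597.5,-160,22.5,3.3)
a=cap('top','top4')
A=cv2.resize(a['color'][190:290,170:330,::-1],None,fx=4,fy=4,interpolation=cv2.INTER_CUBIC)
cv2.imwrite('pics/a4.png',A)
```

```text
pos [591.5 -52.7  22.1] jaw 3.38 t 8.27 F [ 0.1 -0.1 -1.3] q6 -0.285256253724606
shift mm [ -1.5  -0.3 107.4] turn 0.07566960563039116
```

View pics/a4.png

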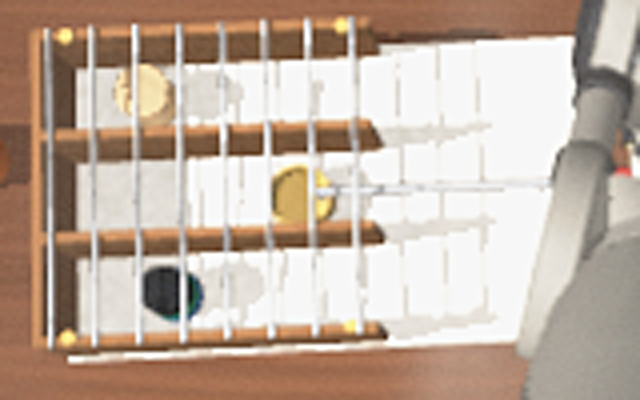

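The cup, now at (303,195) in the crop, follows the prong and stays upright. I'll keep drawing.

Call:
step_arm --targets '[[[0, 0, 0.009, 0], [0, 0, 0.018, 0], [-0.0005, 0, 0.028, 0], [-0.0005, 0, 0.038, 0], [-0.001, 0, 0.048, 0]]]'

```text
time: 8.73
tool_pos: [594.6, -103.3, 22.7]
tcp_rot: [-2.251, 1.556, 2.52]
contact_force: [0.3, 0.3, -1.1]
grip_width: 15.0
```

Call:
step_arm --targets '[[[0, 0, 0.01, 0], [0, 0, 0.02, 0], [-0.0005, 0, 0.03, 0], [-0.0005, 0, 0.04, 0], [-0.001, 0, 0.048, 0]]]'

```text
time: 9.15
tool_pos: [597.4, -152.6, 23.1]
tcp_rot: [-2.246, 1.556, 2.523]
contact_force: [-0.1, 0.8, -0.9]
grip_width: 15.1
```

Call:
step_arm --targets '[[[0, 0, 0.005, 0], [0, 0, 0.009, 0], [0, 0, 0.011, 0], [0, 0, 0.011, 0], [0, 0, 0.011, 0]]]'

```text
time: 9.57
tool_pos: [598.0, -163.3, 23.0]
tcp_rot: [-2.247, 1.556, 2.523]
contact_force: [1.0, -0.2, -1.1]
grip_width: 15.0
```

Run:
```python
from h import *
plan(597.5,-160,22.5,3.3)
a=cap('top','top5');b=cap('side','side5')
A=cv2.resize(a['color'][190:290,230:340,::-1],None,fx=4,fy=4,interpolation=cv2.INTER_CUBIC)
B=cv2.resize(b['color'][215:315,255:345,::-1],None,fx=4,fy=4,interpolation=cv2.INTER_CUBIC)
cv2.imwrite('pics/ab5.png',np.hstack([A,B]))
```

```text
pos [ 598.  -163.3   23. ] jaw 3.31 t 9.57 F [ 1.  -0.2 -1.1] q6 -0.45193241506014553
shift mm [ 0.5 -0.3 -3.3] turn 0.011379543718947893
```

View pics/ab5.png

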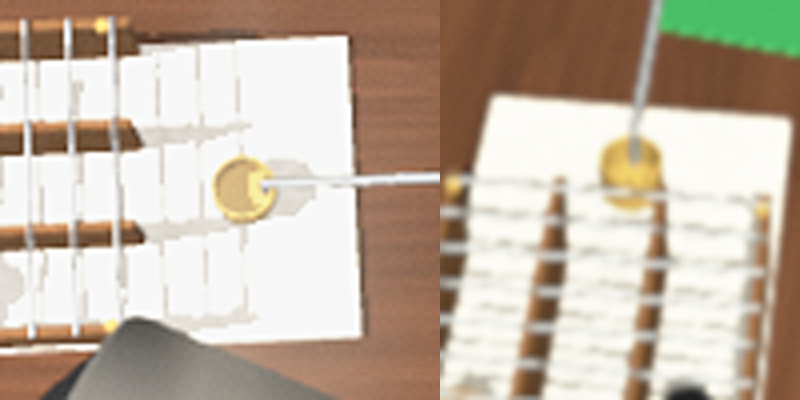

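The cup stands clear on the landing at (244,187) in the top crop. I'll back the prong off the wall, lift it straight out and move away toward the mat.

Call:
step_arm --targets '[[[0, 0, -0.005, 0], [-0.01, 0, -0.006, 0], [-0.02, 0, -0.006, 0], [-0.035, 0, -0.006, 0], [-0.05, 0, -0.006, 0]]]'

```text
time: 10.08
tool_pos: [598.4, -157.3, 74.7]
tcp_rot: [-2.252, 1.556, 2.518]
contact_force: [0.2, -1.0, -1.6]
grip_width: 15.2
```

Call:
step_arm --targets '[[[-0.015, 0, 0, 0], [-0.03, 0, 0, 0], [-0.03, 0, 0.02, 0], [-0.03, 0, 0.045, 0], [-0.03, 0, 0.07, 0]]]'

```text
time: 10.5
tool_pos: [603.6, -227.8, 106.3]
tcp_rot: [-2.283, 1.559, 2.49]
contact_force: [0.8, 0.4, -1.0]
grip_width: 15.1
```

Run:
```python
from h import *
plan(480,-155,70,-70)
```

```text
pos [ 603.6 -227.8  106.3] jaw 3.46 t 10.5 F [ 0.8  0.4 -1. ] q6 -0.5416990923399989
shift mm [  37.9 -118.7  -79.8] turn 73.46061088956
```

Call:
step_arm --targets '[[[0, -0.01, 0, 6], [0, -0.025, -0.005, 13], [0, -0.04, -0.01, 20], [0, -0.055, -0.02, 27], [0, -0.07, -0.035, 34]]]'

```text
time: 10.92
tool_pos: [531.3, -197.7, 108.5]
tcp_rot: [-1.688, 1.561, 2.484]
contact_force: [1.0, -0.7, -1.1]
grip_width: 15.3
```

Run:
```python
from h import *
plan(480,-155,60,-70)
```

```text
pos [ 531.3 -197.7  108.5] jaw -30.94 t 10.92 F [ 1.  -0.7 -1.1] q6 0.04687133015640137
shift mm [ 49.1 -65.5 -10.2] turn 39.0559751788992
```

Call:
step_arm --targets '[[[0.005, -0.013, -0.002, 7], [0.015, -0.026, -0.004, 14], [0.03, -0.04, -0.006, 21], [0.04, -0.055, -0.008, 28], [0.049, -0.065, -0.01, 35]]]'

```text
time: 11.33
tool_pos: [479.5, -154.6, 60.7]
tcp_rot: [-1.08, 1.562, 2.476]
contact_force: [0.3, 0.7, -1.1]
grip_width: 14.6
```

Call:
step_arm --targets '[[[0.006, 0, 0, 4], [0.015, 0, 0, 4], [0.025, 0, 0, 4], [0.033, 0, 0, 4], [0.033, 0, 0, 4]]]'

```text
time: 11.75
tool_pos: [478.7, -154.2, 26.2]
tcp_rot: [-0.972, 1.559, 2.515]
contact_force: [0.0, 0.4, -0.5]
grip_width: 15.2
```

Run:
```python
from h import *
plan(480,-155,11,-70)
```

```text
pos [ 478.7 -154.2   26.2] jaw -70.19 t 11.75 F [ 0.   0.4 -0.5] q6 0.7576919879684236
shift mm [15.2  1.3 -1.1] turn -0.18647787857806009
```

Call:
step_arm --targets '[[[0.006, 0, 0, 0], [0.012, 0, 0, 0], [0.016, 0, 0, 0], [0.017, 0, 0, 0], [0.017, 0, 0, 0]]]'

```text
time: 12.17
tool_pos: [478.4, -154.1, 8.9]
tcp_rot: [-0.962, 1.559, 2.525]
contact_force: [-0.4, 0.3, -0.2]
grip_width: 15.2
```

Call:
step_arm --targets '[[[0, 0, 0, 0], [0, 0, 0, 0], [0, 0, 0, 0], [0, 0, 0, 0], [0, 0, 0, 0]]]' --jaw 0

```text
time: 12.58
tool_pos: [478.5, -154.1, 9.1]
tcp_rot: [-0.969, 1.559, 2.519]
contact_force: [-0.3, -0.3, -0.5]
grip_width: 43.9
```

Call:
step_arm --targets '[[[0, 0, 0, 0], [0, 0, 0, 0], [0, 0, 0, 0], [0, 0, 0, 0], [0, 0, 0, 0]]]'

```text
time: 13.0
tool_pos: [478.5, -154.2, 9.1]
tcp_rot: [-0.968, 1.559, 2.52]
contact_force: [-0.0, 0.6, -0.1]
grip_width: 77.1
```

Call:
step_arm --targets '[[[0, 0, 0, 0], [0, 0, 0, 0], [0, 0, 0, 0], [0, 0, 0, 0], [0, 0, 0, 0]]]'

```text
time: 13.42
tool_pos: [478.5, -154.1, 9.1]
tcp_rot: [-0.967, 1.559, 2.52]
contact_force: [0.5, 0.5, 0.1]
grip_width: 91.8
```

Call:
step_arm --targets '[[[-0.01, 0, 0, 0], [-0.025, 0, 0, 0], [-0.05, 0, 0, 0], [-0.08, 0, 0, 0], [-0.11, 0, 0, 0]]]'

```text
time: 13.83
tool_pos: [479.1, -154.7, 120.7]
tcp_rot: [-0.957, 1.559, 2.531]
contact_force: [-0.3, -1.3, -0.5]
grip_width: 91.9
```

Call:
step_arm --targets '[[[-0.03, 0.01, 0, 0], [-0.06, 0.04, 0, 0], [-0.09, 0.08, 0, 0], [-0.1, 0.12, 0, 0], [-0.1, 0.16, 0, 0]]]'

```text
time: 14.25
tool_pos: [533.7, -301.8, 224.1]
tcp_rot: [-0.954, 1.566, 2.535]
contact_force: [0.5, -0.1, 0.5]
grip_width: 92.1
```

Call:
step_arm --targets '[[[0, 0.04, 0, 0], [0, 0.08, 0, 0], [0, 0.1, 0, 0], [0, 0.1, 0, 0], [0, 0.1, 0, 0]]]'

```text
time: 14.67
tool_pos: [567.3, -396.5, 223.3]
tcp_rot: [-1.009, 1.565, 2.478]
contact_force: [0.5, 0.1, 0.2]
grip_width: 91.9
```

Run:
```python
from h import *
print(st())
a=cap('top','top6')
A=cv2.resize(a['color'][120:330,170:440,::-1],None,fx=2.9,fy=2.8,interpolation=cv2.INTER_CUBIC)
cv2.imwrite('pics/a6.png',A)
b=cap('side','side6')
```

```text
{'time': np.float64(14.667), 'joint_positions': array([-0.721,  0.673,  0.98 , -0.   ,  1.495,  0.505]), 'tool_pos': array([ 567.296, -396.547,  223.271]), 'tcp_rot': array([-1.009,  1.565,  2.478]), 'contact_force': array([0.514, 0.108, 0.179]), 'grip_width': np.float64(91.927)}
```

View pics/a6.png

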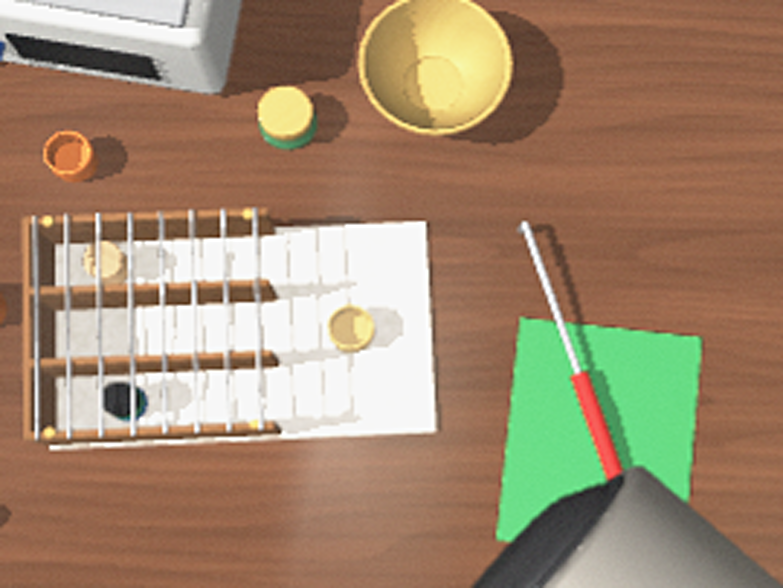

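The cup stands upright on the landing at (350,328). The picker lies with its handle on the mat, its front end at (583,375) and the prong at (523,227). I'll let time pass and compare images for motion.

Call:
step_arm --targets '[[[0, 0.02, -0.01, 0], [0, 0.04, -0.02, 0], [0, 0.04, -0.02, 0], [0, 0.04, -0.02, 0], [0, 0.04, -0.02, 0]]]'

```text
time: 15.18
tool_pos: [599.8, -424.2, 224.2]
tcp_rot: [-1.054, 1.565, 2.437]
contact_force: [-0.6, 0.3, 1.5]
grip_width: 91.8
```

Call:
step_arm --targets '[[[0, 0, 0, 0], [0, 0, 0, 0], [0, 0, 0, 0], [0, 0, 0, 0], [0, 0, 0, 0]]]'

```text
time: 15.6
tool_pos: [599.7, -424.1, 224.6]
tcp_rot: [-1.044, 1.565, 2.446]
contact_force: [-1.1, 0.3, 1.0]
grip_width: 92.0
```

Call:
step_arm --targets '[[[0, 0, 0, 0], [0, 0, 0, 0], [0, 0, 0, 0], [0, 0, 0, 0], [0, 0, 0, 0]]]'

```text
time: 16.02
tool_pos: [599.7, -424.1, 224.5]
tcp_rot: [-1.053, 1.565, 2.438]
contact_force: [0.0, -0.3, 0.5]
grip_width: 91.6
```

Run:
```python
from h import *
p=load('side6');q=cap('side','side7')
def red(c):
    a=c['color'].astype(int); m=(a[...,0]>130)&(a[...,1]<70)&(a[...,2]<70); m[:140]=0;m[240:]=0;m[:,:250]=0;m[:,450:]=0
    v,u=np.nonzero(m); return u,v
for c in (p,q):
    u,v=red(c); print(len(u),u.min(),u.max(),v.min(),v.max(),u.mean(),v.mean(),world(c,u.mean(),v.mean(),z=16).round(1))
d=np.abs(p['color'].astype(int)-q['color']).max(2)[180:340,230:400]; v,u=np.nonzero(d>60);print('diff',len(u), (u.min()+230,u.max()+230,v.min()+180,v.max()+180) if len(u) else '')
t=load('top6'); print('cup',world(t,170+350/2.9,120+327/2.8,z=33))
k=np.array([-.0576,.9983]);r=world(t,170+350/2.9,120+327/2.8,z=33)[:2]-[585.5,127.9];print('rack y',r@k)
m=np.array([494.5,-150]);
cv2.imwrite('pics/b7.png',cv2.resize(q['color'][140:270,230:420,::-1],None,fx=4,fy=4,interpolation=cv2.INTER_CUBIC))
print(st()['contact_force'])
```

```text
131 331 379 202 207 354.9312977099237 204.53435114503816 [ 483.9 -149.1   16. ]
128 331 379 202 207 354.96875 204.515625 [ 483.8 -149.2   16. ]
diff 0 
cup [584.96447739  66.17237702  33.        ]
rack y -61.59183991542827
[ 0.19   0.191 -0.256]
```

View pics/b7.png

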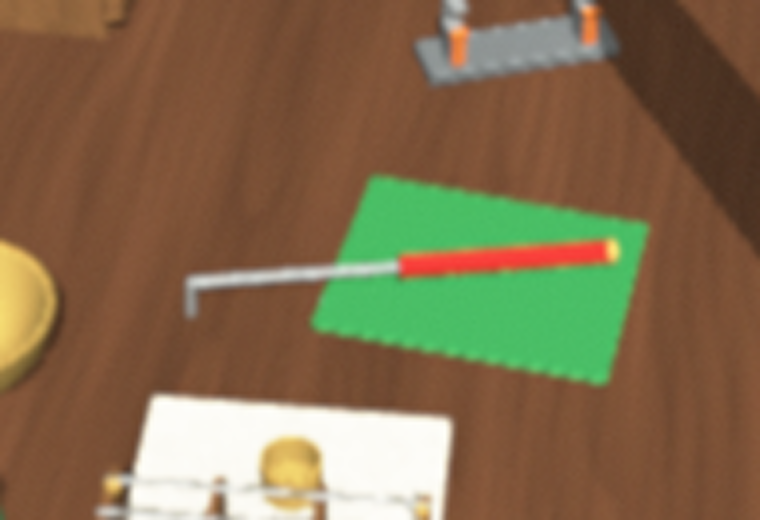

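The side view shows the handle inside the mat, running from (400,265) to (612,250), with the prong tip on the table. The cup stands upright on the landing at (290,470), and nothing changed between the two frames.

```bash
python3 -c "
from h import *
print(bot.close_job())"
```

```text
the job is handed in; nothing more can be done
None
```

I rolled the picker sideways out of its clips and lowered the prong into the brass cup in the middle bay. I drew the cup out onto the landing, lifted the prong clear, laid the picker on the mat, and handed the job in at about 16 s of the 48 s. No verdict is reported.

- **Cup:** it stands upright with its centre about 62 mm in front of the mouths, near the middle of the rack. The fingers never went near it.
- **Picker:** the middle of its handle is about 10 mm from the mat's centre, at an estimated height of 15 mm. It rests with its prong tip on the table and did not topple onto its side.
- **At rest:** two side pictures about 1.4 s apart showed no change. The gripper is open and well clear, with wrist force near zero.
- **Other objects:** the jar, bobbin, balm jar and bowl look unmoved in the last top picture. I did not recheck the two bottles, but the arm never went near them.

No check failed or disagreed.

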